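Set the mallet tally after a carving session

TASK

Three mallets are out on the carving bench. Turn the bar knob of the larger of the two tally counters until the 3 stands in the middle of its window, then let go and move clear. Leave the smaller tally counter as it is set.

Things in the scene. Friction and masses are not known exactly. Their poses are not given: they have to be found in the camera images.
- tally: The larger of two tally counters, fixed: a square grey steel box, 160 x 160 mm, 45 mm high. Origin: centre of its underside. A window in its cover, 28 (x) by 34 mm (y), has its middle 56 mm from the centre along the box's +x. Under the cover a white drum, on the upright axis through the origin, carries black numbers 0 to 8, 40 degrees apart, their tops outward (upright seen from the knob's side).
- tally_grip (a point): The larger counter's black bar knob, on the drum's upright axis, seen and gripped from above: 64 mm long, 16 mm wide, from 48 to 86 mm above the bench. This point: on the axis, 75 mm above the bench; its x runs along the bar towards the end that has a small low nose (6 mm wide, 9 mm beyond the bar, 50 to 56 mm up). With 0 in the window the nose points to the window.
- tally_dial (a joint): Turn of the larger counter's drum and knob together (rad): 0 with 0 centred in the window, growing clockwise seen from above, 0.698 (40 degrees) per number; 3 is centred at 2.094, nose 120 degrees clockwise of the window. Range 0 to 5.585. Starts between 0.62 and 1.54, so one clockwise turn of at most 1.5 does it. Light friction (0.05 N m), no clicks or spring: it stays where left.
- small_tally_nose (a point): On the smaller tally counter, a bystander of the same form, fixed: box 112 x 112 mm, 45 mm high, bar knob 51 mm long, 16 mm wide, top 86 mm above the bench. This point: tip of the nose on its knob, 35 mm from the knob's axis, 53 mm above the bench; its x points from the axis to the nose. It moves only if that knob is turned.
Mind the look-alikes: they are no part of the job. What is shaped like the tally but brown or pink is not meant.

How it is judged:
By the outcome, as a careful person would: the job done as asked, in the order asked, and still so for the second after the job is handed in, with the robot touching nothing.
It also fails if it takes over 32 s, if anything falls off the work surface, if the arm or the gripper's body presses on something with over 40 N, if the wrist force passes 120 N, or if a joint passes its speed limit or range.

ROBOT

A 7-joint arm with a two-finger parallel gripper is mounted at the origin on the work surface. World frame = base frame: x ahead of the robot, y to its left, z up, the work surface at z = 0. Lengths are in m, angles in rad, forces in N, time in s.
With the tool pointing down it reaches from about 0.35 to 0.9 m from the base axis. Payload 7.2 kg.
Tool frame: the origin (TCP) lies on the centre line of the jaws, within the pads' length; the fingertips stand arm.finger_overhang ahead of it and the grasp point (between the pads) lies 8 mm behind it (arm.finger_overhang is the distance from the TCP to the fingertips, in m); y points along the fingers, z is the direction in which the jaws open and shut, and the axes are right-handed (so a half turn about y gives the same grasp; the last joint's range is limited). The gripper opens to 88 mm and grips with 3 to 60 N. Pads are 20 mm wide; open, the fingers measure 115 mm over their backs; the gripper's body (75 mm by 178 mm) begins 61 mm behind the grasp point.
Start: joints at [-1.284, 0.411, -0.013, 1.596, 0.006, 1.134, -0.082], TCP at [0.217, 0.586, 0.234] pointing down, gripper open.
Joint ranges: [-2.95, 2.95], [-0.29, 1.99], [-1.47, 1.44], [0.14, 2.54], [-1.03, 4.17], [0.13, 1.85], [-2.86, 2.86]. Speed limits (rad/s): [2.39, 2.39, 3.01, 3.01, 3.14, 3.14, 3.14].

INTERFACE

Orientations are given as a 3x3 rotation matrix whose columns are the frame's x, y, z axes.
In Python, from workcell import arm gives the robot as it stands.
- The arm moves only by the tool step_arm, never from a script. Its argument "moves" is a list of rows, each a list of 2 entries, a list of its own where there are three numbers: the shift along the world's x, y, z in cm, then the turn, a rotation vector about the world's x, y, z in rad. A call has 1 to 12 rows; each row is the pose to reach, as a shift and turn from the pose commanded when the call began; what a row does not reach only later rows make up. A row lasts 1/10 s, in which the tool goes at most 50 mm and 8.59 degrees, less where a joint would pass 70% of its speed; a pose out of reach is approached as far as the arm can. A call with a gripper value outside its range is refused whole. "grip" is the closure, from -1 (fully open) to 1 (shut), set as the call begins (left out, the last holds). The fingers move at their own pace and stop on an object; "squeeze" is the grip in N (left out, the last holds). Time passes only in rows, so rows that repeat a pose let the fingers close. It gives the time, the measured TCP pose, the force and the opening at its end, in the units of the state.
- arm.get_state(): the state, without advancing time (a new reading comes with each control period).
- arm.camera(name): name is "scene" or "top" or "wrist"; returns the picture (480x640x3 uint8, blue, green, red); there is no depth.
- arm.camera_info(name): a dict with "fx", "fy", "cx", "cy" (pixels), "dist_coeffs" ([k1, k2, p1, p2, k3] as OpenCV has them; the pictures are not rectified), "eye" and "rotation" of the camera in the world; the wrist camera has in their place "tool_from_camera" (4x4, takes a point from camera to tool coordinates, whose origin is the TCP and whose axes are the tool frame's). Camera axes: x right, y down, z forward; pixel columns grow to the right and rows downward; lengths in m; the calibration is good to about 2 mm. A picture is of the moment at which its call begins: read the wrist's pose just before it. camera_info takes no time and is no camera call.
- arm.job_done(): hands the job in, once; it reports no verdict.
The state is a dict: "time": time; "qpos": joint angles; "qd": joint speeds; "tau": joint torques, N m; "eef_pos": TCP position; "orientation": TCP orientation; "force": force on the tool from outside, world axes, zero at the start; "torque": the same for the moment, N m; "gripper_width": finger opening in m.
Only numpy, scipy, OpenCV 4.12 (cv2) and the standard library are available. Lean on these libraries where they do the work, as an engineer would, in place of code of your own. Each camera call takes 0.05 s, during which the arm holds its last target. There are 200 camera calls.

## Working session

There is one attempt and no reset: what is moved stays moved. The work goes in short steps, Python scripts to look and compute and a tool call to move; the robot and the scene stay as the last step left them, time stands still between calls to the robot, and variables do not carry over. Pictures are saved under pics/ and viewed, about 8 in all and at most 12, crops included, and the job is handed in when it is done.

Besides the shell and the picture viewer there is one more tool, called after "Call:" as name(argument=value, ...) on one line, values as JSON. step_arm: Moves the arm, as the interface text tells. Its arguments: {"type":"object","properties":{"moves":{"type":"array"},"grip":{"type":"number"},"squeeze":{"type":"number"}},"required":["moves"]}

```bash
mkdir -p pics; python3 - <<'E'
from workcell import arm
import cv2,numpy as np
s=arm.get_state();print(s['time'],s['eef_pos'],s['orientation'],s['gripper_width'],arm.finger_overhang)
for n in('top','scene'):
    cv2.imwrite(f'pics/{n}0.png',arm.camera(n));print(n,arm.camera_info(n))
print(arm.camera_info('wrist'))
E
```

```text
0.0 [0.2169974  0.58558862 0.23280201] [[ 9.37723849e-01 -4.65724117e-04  3.47381299e-01]
 [-3.47381596e-01 -1.55271485e-03  9.37722569e-01]
 [ 1.02664088e-04 -9.99998686e-01 -1.61780174e-03]] 0.08766182843875792 0.011
top {'fx': 454.6398382171546, 'fy': 454.6398382171546, 'cx': 311.47215127879855, 'cy': 236.47373878394916, 'dist_coeffs': array([-0.06683055,  0.        ,  0.        ,  0.        ,  0.        ]), 'eye': array([0.3356911 , 0.00906615, 0.87643649]), 'rotation': array([[ 0.01733122, -0.98714273,  0.15889888],
       [-0.99983889, -0.01636836,  0.00736642],
       [-0.00467079, -0.15900095, -0.98726738]])}
scene {'fx': 517.8279853471712, 'fy': 517.8279853471712, 'cx': 324.6735860521327, 'cy': 244.44517490490543, 'dist_coeffs': array([-0.14489099,  0.        ,  0.        ,  0.        ,  0.        ]), 'eye': array([0.97186502, 0.09525239, 0.75731881]), 'rotation': array([[-0.20279844,  0.77181482, -0.60263976],
       [ 0.97921632,  0.16164165, -0.12250457],
       [ 0.00286084, -0.61495842, -0.78855434]])}
{'fx': 366.15188108318927, 'fy': 366.15188108318927, 'cx': 315.7410787135719, 'cy': 237.5817283041979, 'dist_coeffs': array([0.00517627, 0.        , 0.        , 0.        , 0.        ]), 'tool_from_camera': array([[ 8.46588488e-05,  9.64182698e-01,  2.65238984e-01,
        -7.27004128e-02],
       [ 2.51834083e-04, -2.65238997e-01,  9.64182665e-01,
        -1.50713480e-01],
       [ 9.99999965e-01, -1.48303782e-05, -2.65268894e-04,
         8.19616359e-04],
       [ 0.00000000e+00,  0.00000000e+00,  0.00000000e+00,
         1.00000000e+00]])}
```

View pics/top0.png

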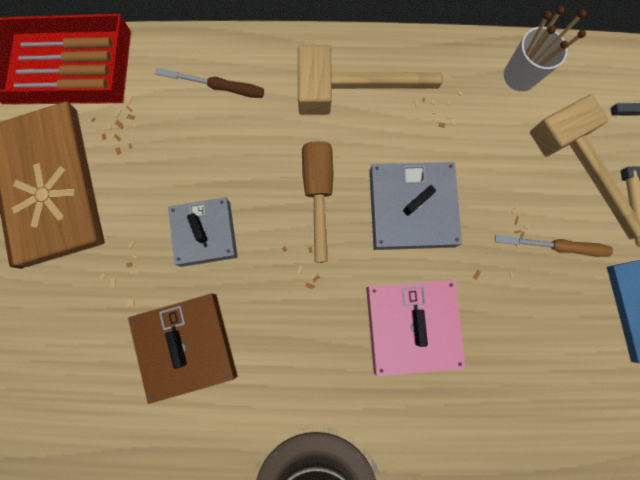

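View pics/scene0.png

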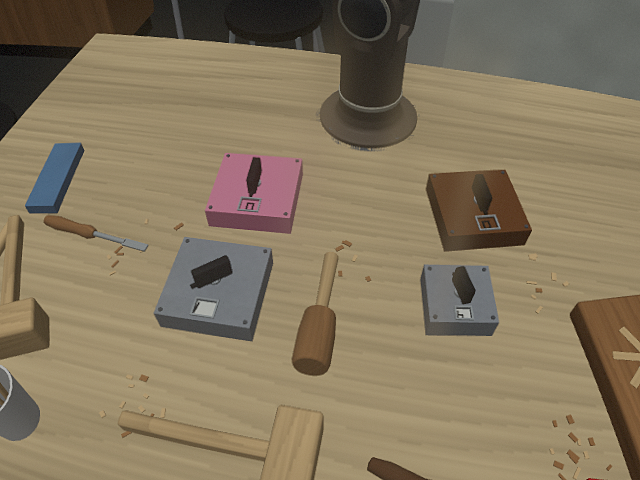

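Candidates (top view): large grey box (416,205), the one wanted; small grey (202,232), pink (416,328) and brown (182,348) are bystanders. The window faces up in the image and the nose points to the upper right. Next I'll measure it and check a crop.

```bash
cat > h.py <<'E'
from workcell import arm
import cv2,numpy as np
def ray(n,px,z,s=None):
    i=arm.camera_info(n);K=np.array([[i['fx'],0,i['cx']],[0,i['fy'],i['cy']],[0,0,1]])
    u=cv2.undistortPoints(np.array(px,float).reshape(-1,1,2),K,i['dist_coeffs'])[:,0]
    if n=='wrist':
        T=i['tool_from_camera'];R0=np.array(s['orientation']);R=R0@T[:3,:3];e=np.array(s['eef_pos'])+R0@T[:3,3]
    else: R,e=i['rotation'],i['eye']
    d=np.c_[u,np.ones(len(u))]@R.T
    return e+d*((z-e[2])/d[:,2])[:,None]
E
python3 - <<'E'
from h import *
im=cv2.imread('pics/top0.png');x0,y0,x1,y1=360,150,470,260
c=im[y0:y1,x0:x1].astype(int);b,g,r=c[...,0],c[...,1],c[...,2]
m=((b>=r-5)&(c.max(2)>40)|(c.max(2)<60)).astype(np.uint8)*255
m=cv2.morphologyEx(m,cv2.MORPH_OPEN,np.ones((5,5)))
k=(c.max(2)<38).astype(np.uint8)*255;k[:25]=0;k[75:]=0;k[:,:25]=0;k[:,85:]=0
w=(c.min(2)>150).astype(np.uint8)*255
def big(m):
    return max(cv2.findContours(m,0,2)[0],key=cv2.contourArea).reshape(-1,2)+[x0,y0]
for n,mm,z in(('box',m,.045),('knob',k,.086),('win',w,.045)):
    p=big(mm);P=ray('top',p,z);R=cv2.minAreaRect((P[:,:2]*1000).astype(np.float32));print(n,R,p.min(0),p.max(0))
cv2.imwrite('pics/crop0.png',cv2.resize(im[y0:y1,x0:x1],None,fx=5,fy=5,interpolation=2))
E
```

```text
box ((533.8305053710938, -178.03555297851562), (162.3776397705078, 163.51632690429688), 2.7649600505828857) [370 163] [460 248]
knob ((532.328125, -176.4645233154297), (12.721389770507812, 68.635009765625), 41.73763656616211) [404 186] [434 214]
win ((592.0601196289062, -175.79776000976562), (25.669477462768555, 31.447172164916992), 1.1337107419967651) [405 168] [421 181]
```

View pics/crop0.png

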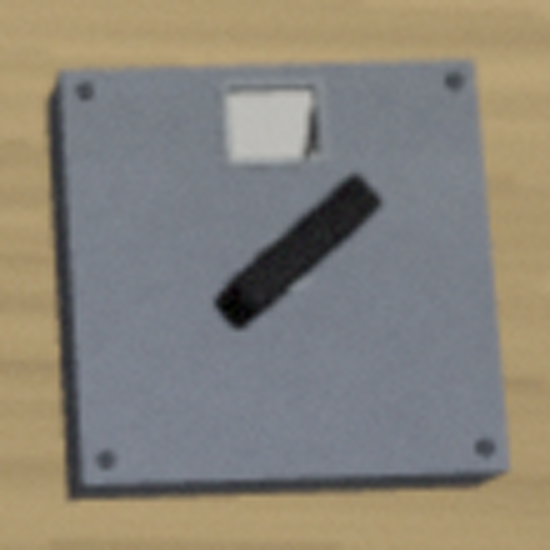

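The window is in the upper middle of the box, and the bar points about 48° clockwise of +x, so the dial is near 0.88. The centre is about (0.533, -0.177). I'll move to a hover above it.

Call:
step_arm(moves=[[[2,-4.8,0],[0,0,-0.03]],[[4,-9.5,0],[0,0,-0.06]],[[6,-14.3,0],[0,0,-0.09]],[[8,-19,0],[0,0,-0.12]],[[10,-24,0],[0,0,-0.15]],[[12,-28.5,0],[0,0,-0.18]],[[14,-33.3,0],[0,0,-0.21]],[[16,-38,0],[0,0,-0.24]],[[16,-38,0],[0,0,-0.24]],[[16,-38,0],[0,0,-0.24]]], grip=-1)

```text
time: 1.1
eef_pos: [0.3777, 0.2044, 0.2337]
orientation: [[0.826, 0.0, 0.564], [-0.564, 0.0, 0.826], [-0.0, -1.0, 0.0]]
force: [-0.6, 1.4, -0.6]
gripper_width: 0.0875
```

Call:
step_arm(moves=[[[2,-4.8,0],[0,0,-0.03]],[[4,-9.5,0],[0,0,-0.06]],[[6,-14.3,0],[0,0,-0.09]],[[8,-19,0],[0,0,-0.12]],[[10,-24,0],[0,0,-0.15]],[[12,-28.5,0],[0,0,-0.18]],[[14,-33.3,0],[0,0,-0.21]],[[15.7,-38.3,0],[0,0,-0.24]],[[15.7,-38.3,0],[0,0,-0.24]],[[15.7,-38.3,0],[0,0,-0.24]],[[15.7,-38.3,0],[0,0,-0.24]]])

```text
time: 2.2
eef_pos: [0.5344, -0.1743, 0.2329]
orientation: [[0.673, -0.001, 0.739], [-0.739, 0.001, 0.673], [-0.002, -1.0, -0.0]]
force: [-0.7, 1.3, 0.9]
gripper_width: 0.0876
```

```bash
python3 - <<'E'
from h import *
s=arm.get_state();im=arm.camera('wrist');cv2.imwrite('pics/w1.png',im)
print(s['time'],s['eef_pos'],s['orientation'],s['qpos'])
import pickle;pickle.dump(s,open('s1.pkl','wb'))
E
```

```text
2.2 [ 0.53441897 -0.17432367  0.23289034] [[ 6.73239364e-01 -1.37137491e-03  7.39423342e-01]
 [-7.39422290e-01  1.25830052e-03  6.73240740e-01]
 [-1.85368224e-03 -9.99998268e-01 -1.66887735e-04]] [-0.22530072  0.33447853  0.58593568  1.78156421 -0.20716383  1.08884085
  1.17068032]
```

View pics/w1.png

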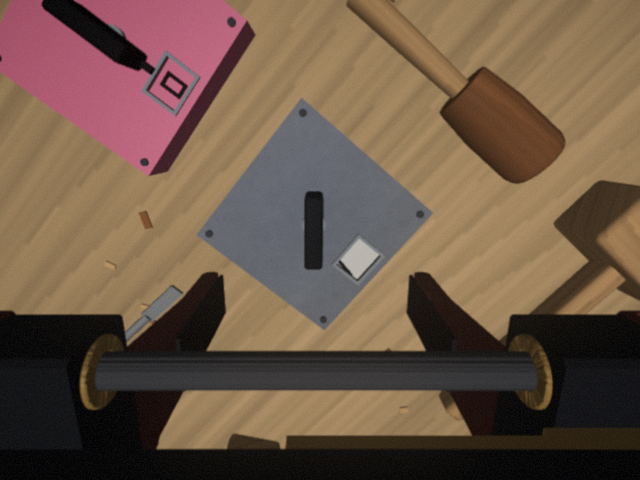

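```bash
python3 - <<'E'
from h import *
import pickle;s=pickle.load(open('s1.pkl','rb'))
im=cv2.imread('pics/w1.png');c=im.max(2)
m=((c<55)*255).astype(np.uint8);m2=np.zeros_like(m);m2[180:285,295:335]=m[180:285,295:335]
p=max(cv2.findContours(m2,0,2)[0],key=cv2.contourArea).reshape(-1,2)
P=ray('wrist',p,.086,s);print('knob',cv2.minAreaRect((P[:,:2]*1000).astype(np.float32)),p.min(0),p.max(0))
b,g,r=[im[...,i].astype(int) for i in range(3)]
m=((b>r+4)).astype(np.uint8)*255;m[:95]=0;m[335:]=0;m[:,:190]=0;m[:,440:]=0
m=cv2.morphologyEx(m,cv2.MORPH_OPEN,np.ones((5,5)))
p=max(cv2.findContours(m,0,2)[0],key=cv2.contourArea).reshape(-1,2)
P=ray('wrist',p,.045,s);print('box',cv2.minAreaRect((P[:,:2]*1000).astype(np.float32)),p.min(0),p.max(0))
m=((im.min(2)>130)*255).astype(np.uint8);m[:230]=0;m[290:]=0;m[:,:330]=0;m[:,385:]=0
p=max(cv2.findContours(m,0,2)[0],key=cv2.contourArea).reshape(-1,2)
P=ray('wrist',p,.045,s);print('win',cv2.minAreaRect((P[:,:2]*1000).astype(np.float32)))
cr=im[170:300,250:410]; cv2.imwrite('pics/crop1.png',cv2.convertScaleAbs(cv2.resize(cr,None,fx=4.5,fy=4.5,interpolation=2),alpha=1.6,beta=30))
E
```

```text
knob ((535.1182861328125, -177.64344787597656), (14.954583168029785, 65.76437377929688), 42.57180404663086) [304 192] [322 268]
box ((529.5781860351562, -180.1472930908203), (142.9422149658203, 157.81570434570312), 2.673161268234253) [200 102] [399 304]
win ((592.06103515625, -176.35287475585938), (26.808837890625, 33.13920974731445), 2.7507615089416504)
```

View pics/crop1.png

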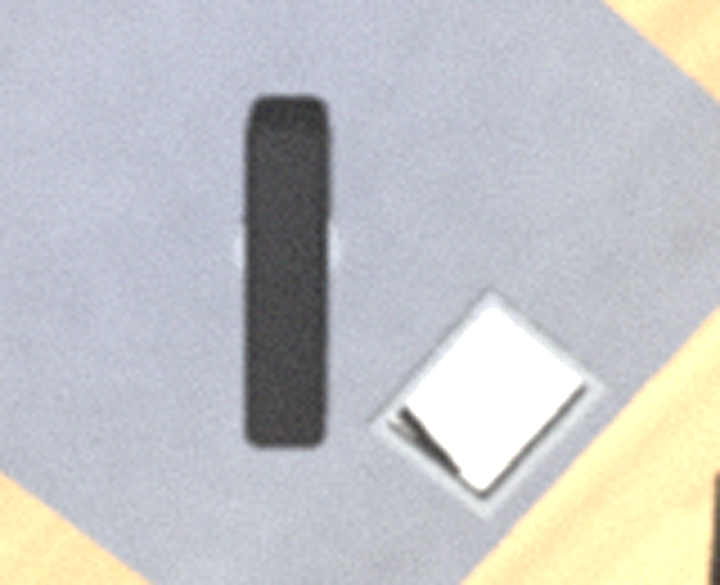

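The crop shows the right box. The bar is seen from the end without the nose, so the nose is hidden at the far (lower) end. Bar yaw is -47.4° and box yaw +2.7°, so the dial is about 0.875 and needs about -70° more. I'll descend and grip.

Call:
step_arm(moves=[[[0,-0.3,-3],[0,0,0]],[[0,-0.3,-7],[0,0,0]],[[0,-0.3,-11],[0,0,0]],[[0,-0.3,-14],[0,0,0]],[[0,-0.3,-16],[0,0,0]],[[0,-0.3,-16.5],[0,0,0]],[[0,-0.3,-16.5],[0,0,0]],[[0,-0.3,-16.5],[0,0,0]]])

```text
time: 3.05
eef_pos: [0.535, -0.1792, 0.0699]
orientation: [[0.672, 0.002, 0.74], [-0.74, 0.0, 0.672], [0.001, -1.0, 0.001]]
force: [0.6, -0.2, 0.5]
gripper_width: 0.0878
```

Call:
step_arm(moves=[[[0,0,0],[0,0,0]],[[0,0,0],[0,0,0]],[[0,0,0],[0,0,0]],[[0,0,0],[0,0,0]],[[0,0,0],[0,0,0]],[[0,0,0],[0,0,0]],[[0,0,0],[0,0,0]],[[0,0,0],[0,0,0]]], grip=1, squeeze=20)

```text
time: 3.85
eef_pos: [0.5341, -0.1799, 0.0686]
orientation: [[0.671, -0.0, 0.741], [-0.741, 0.0, 0.671], [-0.0, -1.0, -0.0]]
force: [-0.3, 0.6, -0.5]
gripper_width: 0.0273
```

Call:
step_arm(moves=[[[0,0.2,0],[0,0,0]],[[0,0.2,0],[0,0,0]],[[0,0.2,0],[0,0,0]],[[0,0.2,0],[0,0,0]],[[0,0.2,0],[0,0,0]]])

```text
time: 4.35
eef_pos: [0.5342, -0.1775, 0.0686]
orientation: [[0.672, -0.0, 0.741], [-0.741, 0.001, 0.672], [-0.0, -1.0, 0.0]]
force: [1.4, 2.5, -0.7]
gripper_width: 0.0156
```

Gripped (width about 16 mm, small force). Turning 1.21 rad clockwise.

Call:
step_arm(moves=[[[0,0,0],[0,0,-0.11]],[[0,0,0],[0,0,-0.22]],[[0,0,0],[0,0,-0.33]],[[0,0,0],[0,0,-0.44]],[[0,0,0],[0,0,-0.55]],[[0,0,0],[0,0,-0.66]]])

```text
time: 4.95
eef_pos: [0.5368, -0.1763, 0.0687]
orientation: [[0.074, 0.004, 0.997], [-0.997, 0.0, 0.074], [-0.0, -1.0, 0.004]]
force: [12.1, 4.4, -9.6]
gripper_width: 0.016
```

Call:
step_arm(moves=[[[0,0,0],[0,0,-0.11]],[[0,0,0],[0,0,-0.22]],[[0,0,0],[0,0,-0.33]],[[0,0,0],[0,0,-0.44]],[[0,0,0],[0,0,-0.55]],[[0,0,0],[0,0,-0.55]],[[0,0,0],[0,0,-0.55]]])

```text
time: 5.65
eef_pos: [0.5392, -0.1768, 0.0688]
orientation: [[-0.454, 0.007, 0.891], [-0.891, -0.002, -0.454], [-0.002, -1.0, 0.007]]
force: [18.5, 0.8, -16.8]
gripper_width: 0.016
```

```bash
python3 - <<'E'
from h import *
s=arm.get_state();R=np.array(s['orientation']);print(s['eef_pos'],np.degrees(np.arctan2(R[1,0],R[0,0])),s['force'],s['torque'],s['qpos'])
im=arm.camera('wrist');cv2.imwrite('pics/w2.png',im)
E
```

```text
[ 0.53916476 -0.17683287  0.06875067] -117.00811781851006 [ 18.50000112   0.7941903  -16.79768844] [ 0.3050399  -3.32251945  0.02084687] [-0.34651483  0.63827061  0.80822445  1.93617395 -0.62571333  0.82822548
  0.33198315]
```

View pics/w2.png

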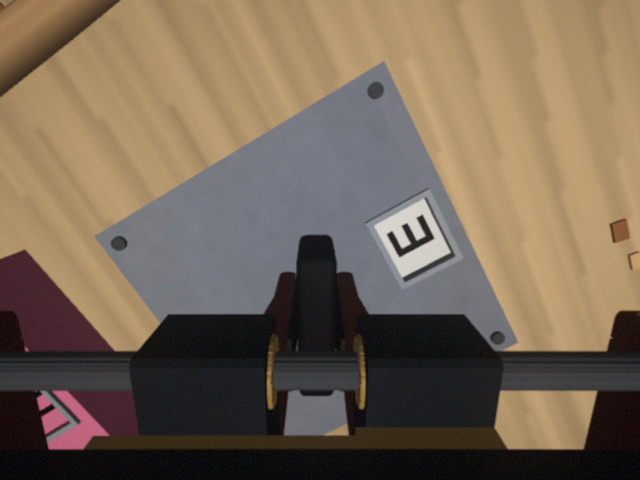

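3 is in the window, close to centred (digit near (410,237), window middle near (415,238), some of it parallax). I'll relax the side load, release, rise and look from above.

Call:
step_arm(moves=[[[0.2,0,0.1],[0,0,0]],[[0.4,0,0.1],[0,0,0]],[[0.4,0,0.1],[0,0,0]]])

```text
time: 6.0
eef_pos: [0.5393, -0.1768, 0.0687]
orientation: [[-0.455, 0.001, 0.89], [-0.89, 0.0, -0.455], [-0.0, -1.0, 0.001]]
force: [8.2, 2.4, -14.7]
gripper_width: 0.0157
```

```bash
python3 - <<'E'
from h import *
s=arm.get_state();R=np.array(s['orientation']);print(s['eef_pos'],np.degrees(np.arctan2(R[1,0],R[0,0])),s['force'],s['torque'])
E
```

```text
[ 0.53928807 -0.17684521  0.06873189] -117.07148263518013 [  8.19588032   2.35555119 -14.70447941] [ 0.25858852 -1.62906756  0.02992488]
```

Call:
step_arm(moves=[[[0.2,0,0],[0,0,0]],[[0.3,0,0],[0,0,0]],[[0.3,0,0],[0,0,0]],[[0.3,0,0],[0,0,0]],[[0.3,0,0],[0,0,0]],[[0.3,0,0],[0,0,0]]], grip=-1)

```text
time: 6.6
eef_pos: [0.5411, -0.178, 0.0698]
orientation: [[-0.457, 0.0, 0.89], [-0.89, 0.0, -0.457], [-0.0, -1.0, 0.0]]
force: [0.4, 0.8, 0.1]
gripper_width: 0.0601
```

Call:
step_arm(moves=[[[0,0,0],[0,0,0]],[[0,0,1],[0,0,0]],[[0,0,4],[0,0,0]],[[0,0,8],[0,0,0]],[[0,0,12],[0,0,0]],[[4,-2,14],[0,0,0.0]],[[4,-2,14],[0,0,0.0]],[[4,-2,14],[0,0,0.0]],[[4,-2,14],[0,0,0.0]]])

```text
time: 7.5
eef_pos: [0.58, -0.1978, 0.209]
orientation: [[-0.457, -0.002, 0.889], [-0.889, 0.001, -0.457], [0.0, -1.0, -0.002]]
force: [0.2, -0.2, -0.2]
gripper_width: 0.0878
```

```bash
python3 - <<'E'
from h import *
import pickle
s=arm.get_state();im=arm.camera('wrist');cv2.imwrite('pics/w3.png',im);pickle.dump(s,open('s3.pkl','wb'))
T=arm.camera_info('wrist')['tool_from_camera'];print(s['eef_pos'],s['force'],np.array(s['eef_pos'])+np.array(s['orientation'])@T[:3,3])
E
```

```text
[ 0.57998579 -0.19775228  0.20901093] [ 0.20844948 -0.17516042 -0.21174803] [ 0.61358621 -0.1324635   0.35970043]
```

View pics/w3.png

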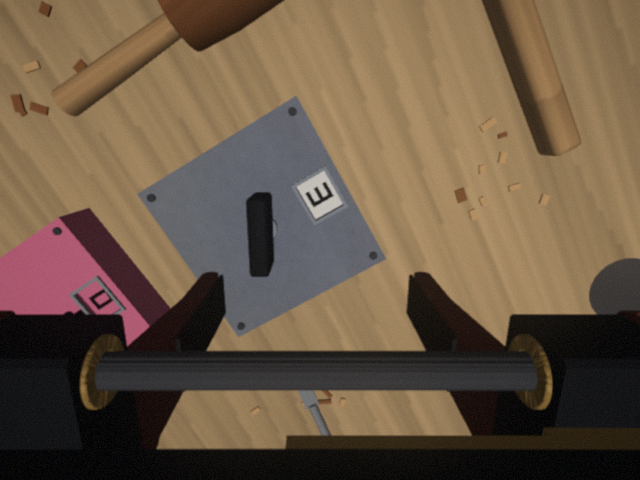

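Released and clear, and 3 is in the window at (319,195). Now to measure the bar yaw against the box, and the digit against the window.

```bash
python3 - <<'E'
from h import *
import pickle;s=pickle.load(open('s3.pkl','rb'));im=cv2.imread('pics/w3.png')
def meas(m,z,n):
    p=max(cv2.findContours(m,0,2)[0],key=cv2.contourArea).reshape(-1,2)
    print(n,cv2.minAreaRect((ray('wrist',p,z,s)[:,:2]*1000).astype(np.float32)));return p
def roi(m,x0,y0,x1,y1):
    o=np.zeros(m.shape,np.uint8);o[y0:y1,x0:x1]=m[y0:y1,x0:x1]*255;return o
c=im.max(2)
meas(roi(im.min(2)>125,290,165,348,225),.042,'win')
meas(roi((c<75),303,178,333,212),.042,'digit')
meas(roi(c<55,238,185,282,285),.086,'knob')
for z,l in((.045,[(294,97),(386,258),(237,335),(139,192)]),(.0455,[(292,112),(377,255),(241,326),(151,197)])):
    P=ray('wrist',l,z,s);print(np.round(P[:,:2]*1000,1).tolist(),[round(float(np.degrees(np.arctan2(*(P[a]-P[b])[1::-1]))),1) for a,b in((0,3),(1,2),(0,1),(3,2))],P.mean(0))
cr=im[155:285,235:355];cv2.imwrite('pics/crop3.png',cv2.convertScaleAbs(cv2.resize(cr,None,fx=4.5,fy=4.5,interpolation=2),alpha=1.4,beta=30))
E
```

```text
win ((593.5978393554688, -176.87118530273438), (29.23007583618164, 34.3692626953125), 2.6109752655029297)
digit ((593.4305419921875, -176.72689819335938), (18.679180145263672, 12.625157356262207), 3.270923614501953)
knob ((541.0689697265625, -178.22328186035156), (67.2821273803711, 19.26665687561035), 63.032798767089844)
[[611.4, -97.0], [621.0, -255.6], [461.4, -261.4], [456.3, -103.7]] [2.5, 2.1, 93.5, 91.8] [ 0.5375247  -0.17940081  0.045     ]
[[604.5, -106.4], [615.0, -249.1], [469.9, -254.6], [463.3, -112.0]] [2.3, 2.2, 94.2, 92.6] [ 0.53817931 -0.18052548  0.0455    ]
```

View pics/crop3.png

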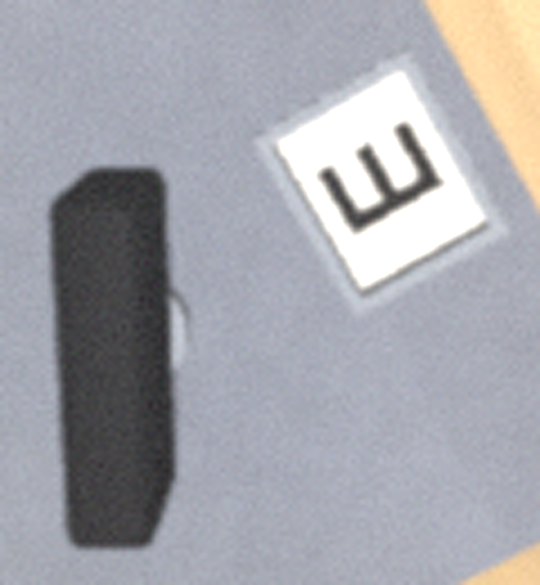

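The 3 sits in the middle of the window: the offset is about 0.15 mm and the tilt differs by under 1°. The bar yaw is -117°, against the target of about -117.3°. The gripper is clear, so I'm handing in.

```bash
python3 -c "
from workcell import arm
s=arm.get_state();print(s['time'],s['force']);print(arm.job_done())"
```

```text
7.55 [-0.33851857 -0.60265338 -0.66966435]
the job is handed in; nothing more can be done
None
```

I gripped the bar knob of the larger grey tally counter from above, turned it about 1.21 rad clockwise until the 3 showed, then let go and moved clear. I handed the job in at 7.55 s.

- **Position of the 3:** in the last wrist picture it sits about 0.15 mm from the middle of the window, and its tilt differs from the window's by less than 1°. The bar yaw measured before release was about -117°, against a target of about -117.3°.
- **Forces:** during the turn the side force on the tool reached about 18 N, because my estimate of the knob's axis was a few millimetres off. I eased it to about 8 N before opening the gripper. The wrist force read near zero at the end.
- **Disagreement:** positions differed between views: the knob axis came out at x = 0.532 to 0.541 m and the box centre at 0.534 to 0.538 m. One colour-mask reading of the box was too small, so I did not use it.
- **Smaller counter:** the arm never went near its knob, but I did not take a separate picture of it afterwards.

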